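Reload the marking pallet with chisel blades

ROBOT

A 6-joint arm with a two-finger parallel gripper is mounted at the origin on the work surface. World frame = base frame: x ahead of the robot, y to its left, z up, the work surface at z = 0. Lengths are in m, angles in degrees, forces in N, time in s.
With the tool pointing down it reaches from about 0.325 to 0.775 m from the base axis. Payload 5.5 kg.
Tool frame: the origin (TCP) lies at the centre of the arm's flange, where the gripper is bolted on; the fingertips stand 182 mm ahead of it and the grasp point (between the pads) lies 163 mm ahead of it; z points along the fingers, y is the line along which they close (so a half turn about z gives the same grasp; the last joint's range is limited). The gripper opens to 88 mm and grips with 3 to 60 N. Pads are 20 mm wide; open, the fingers measure 115 mm over their backs; the gripper's body (75 mm by 178 mm) begins 61 mm behind the grasp point.
Start: joints at [66.079, 5.22, 70.514, -0, 104.267, -3.249], TCP at [0.212, 0.561, 0.405] pointing down, gripper open.
Joint ranges: [-164.24, 164.24], [-49.07, 125.15], [9.68, 141.18], [-86.29, 266.29], [3.28, 154.24], [-151.56, 151.56]. Speed limits (degrees/s): [147.25, 147.25, 172.46, 180, 180, 180].

INTERFACE

Orientations are given as [roll, pitch, yaw] about the fixed x, y, z axes, in that order (R = Rz(yaw) Ry(pitch) Rx(roll)).
In Python, from station import r gives the robot as it stands. The module is installed in compiled form; this text tells all that it offers. Calls block until the motion is done:
- r.reach(position, orientation): joint-space move of the TCP to a pose.
- r.servo_line(position, rotation=None, speed=0.15): straight line of the TCP; rotation=None keeps the orientation; speed is the mean speed in m/s.
- r.move_joints(angles): joint-space move.
- r.let_go() and r.grab(squeeze=None): open the fingers fully, or close them until they stop; squeeze is the grip in N (None keeps the last).
- r.wait(seconds).
- r.inverse_kinematics(position, orientation): joint angles nearest the present ones, or None.
- r.sense(): the state.
- r.snapshot(name): name is "scene" or "top" or "wrist"; returns a dict with "frame" (420x560x3 uint8, red, green, blue), "fx", "fy", "cx", "cy" (pixels), "R" (3x3) and "t" (3): a world point X has camera coordinates R X + t. Camera axes: x right, y down, z forward; pixel columns grow to the right and rows downward; lengths in m; the calibration is good to about 2 mm. The wrist camera is an equidistant fisheye: a pixel r from the principal point sees the ray r / f radians off the axis. A picture is of the moment at which its call begins. There is no depth.
A pose or a line that the arm cannot do raises r.IKError and nothing moves.
- r.hand_in(): hands the job in; it is judged then, once.
The state is a dict: "clock": time; "joints": joint angles; "joint_vel": joint speeds; "joint_torque": joint torques, N m; "tcp_pos": TCP position; "orientation": TCP orientation; "contact_force": force on the tool from outside, world axes, zero at the start; "torque": the same for the moment, N m; "opening": finger opening in m; "gripper_force": force on a finger pad.
Only numpy, scipy, OpenCV 4.12 (cv2) and the standard library are available. Lean on these libraries where they do the work, as an engineer would, in place of code of your own. Each camera call takes 0.05 s, during which the arm holds its last target. There are 200 camera calls.

TASK

The pallet at the infeed of the marking machine still holds two or three finished, marked blades: put those in the wire basket, then seat every fresh blank from the bench flat on the floor of an empty pallet pocket, one to a pocket. Once the pallet is loaded, push it between the converging rails until it is fully home against the stop, with the blanks still seated, then press the start button all the way down and let go. Leave the other tools and cans on the bench where they are.

Things in the scene. Friction and masses are not known exactly. Their poses are not given: they have to be found in the camera images.
- machine: marking machine, fixed: grey bed plate 290 (x) by 550, its top 12 above the bench; origin at bench level on the bed's centre line. A pallet is pushed in along its -y axis, from the open infeed end (y = 235) to a stop (face at y = -175). A bridge 225 tall with the marking head is parked behind the stop (y = -190 to -300, x within +-150); head 135 above the bench
- mouth (a point): middle of the mouth of the funnel, on the bed's top, axes as the machine's: two steel rails, 15 wide and 14 tall, are 193 apart here, narrow to 123 apart 75 further along -y, and then run parallel, 123 apart, for 100 to the stop
- home (a point): where the underside centre of the pallet lies when it is fully home (front edge against the stop, between the parallel rails): on the bed's top; same axes as the machine
- pallet: loose aluminium plate, 120 (x) by 170 (y), 14 tall, 500 g, lying on the bed at the infeed end; origin at the centre of its underside, -y edge is the front that goes to the stop, z up. It has four blade-shaped pockets 5 deep (2 mm of play all round), all with the tang towards the rear (+y); a seated blade stands 7 proud of the pallet's top.
- pocket1 (a point): pocket 1 of the pallet: where a blade's middle point lies when the blade is seated on the pocket's floor (15 above the pallet's underside); axes as the pallet's, tang to +y
- pocket2 (a point): pocket 2 of the pallet: where a blade's middle point lies when the blade is seated on the pocket's floor (15 above the pallet's underside); axes as the pallet's, tang to +y
- pocket3 (a point): pocket 3 of the pallet: where a blade's middle point lies when the blade is seated on the pocket's floor (15 above the pallet's underside); axes as the pallet's, tang to +y
- pocket4 (a point): pocket 4 of the pallet: where a blade's middle point lies when the blade is seated on the pocket's floor (15 above the pallet's underside); axes as the pallet's, tang to +y
- done1_mid (a point): finished blade, a rosette of seven dark dots on each face, left in a pallet pocket at the start (may be absent): forged steel chisel blade, flat, 12 thick: a rectangle 26 wide by 46 long with a narrow tang 10 wide and 26 long on the middle of one end (72 long in all), 125 g, both faces alike. The point is the middle of the 26 x 46 rectangle, half-way up; its y axis points along the blade to the tang, x across the width, z up.
- done2_mid (a point): finished blade, a rosette of seven dark dots on each face, left in a pallet pocket at the start (may be absent): forged steel chisel blade, flat, 12 thick: a rectangle 26 wide by 46 long with a narrow tang 10 wide and 26 long on the middle of one end (72 long in all), 125 g, both faces alike. The point is the middle of the 26 x 46 rectangle, half-way up; its y axis points along the blade to the tang, x across the width, z up.
- done3_mid (a point): finished blade, a rosette of seven dark dots on each face, left in a pallet pocket at the start (may be absent): forged steel chisel blade, flat, 12 thick: a rectangle 26 wide by 46 long with a narrow tang 10 wide and 26 long on the middle of one end (72 long in all), 125 g, both faces alike. The point is the middle of the 26 x 46 rectangle, half-way up; its y axis points along the blade to the tang, x across the width, z up.
- done4_mid (a point): finished blade, a rosette of seven dark dots on each face, left in a pallet pocket at the start (may be absent): forged steel chisel blade, flat, 12 thick: a rectangle 26 wide by 46 long with a narrow tang 10 wide and 26 long on the middle of one end (72 long in all), 125 g, both faces alike. The point is the middle of the 26 x 46 rectangle, half-way up; its y axis points along the blade to the tang, x across the width, z up.
- blank1_mid (a point): fresh blank, faces plain, lying on the bench at the start (may be absent): forged steel chisel blade, flat, 12 thick: a rectangle 26 wide by 46 long with a narrow tang 10 wide and 26 long on the middle of one end (72 long in all), 125 g, both faces alike. The point is the middle of the 26 x 46 rectangle, half-way up; its y axis points along the blade to the tang, x across the width, z up.
- blank2_mid (a point): fresh blank, faces plain, lying on the bench at the start (may be absent): forged steel chisel blade, flat, 12 thick: a rectangle 26 wide by 46 long with a narrow tang 10 wide and 26 long on the middle of one end (72 long in all), 125 g, both faces alike. The point is the middle of the 26 x 46 rectangle, half-way up; its y axis points along the blade to the tang, x across the width, z up.
- blank3_mid (a point): fresh blank, faces plain, lying on the bench at the start (may be absent): forged steel chisel blade, flat, 12 thick: a rectangle 26 wide by 46 long with a narrow tang 10 wide and 26 long on the middle of one end (72 long in all), 125 g, both faces alike. The point is the middle of the 26 x 46 rectangle, half-way up; its y axis points along the blade to the tang, x across the width, z up.
- blank4_mid (a point): fresh blank, faces plain, lying on the bench at the start (may be absent): forged steel chisel blade, flat, 12 thick: a rectangle 26 wide by 46 long with a narrow tang 10 wide and 26 long on the middle of one end (72 long in all), 125 g, both faces alike. The point is the middle of the 26 x 46 rectangle, half-way up; its y axis points along the blade to the tang, x across the width, z up.
- basket: fixed wire basket, 160 (x) by 120 (y), 60 tall, open above, walls 3 thick; origin at the centre of its underside
- start (a joint): travel of the start button in m: 0 out, 0.006 fully pressed; it springs back; fully down takes 5 N
- start_top (a point): top centre of the start button, a round black button 30 across, pressed straight down, on a small grey box on the robot's side of the machine
- punch: steel punch 130 long, 14 thick, lying on the robot's side of the blanks; not part of the job, leave it alone
- file: file 300 long with a wooden handle, lying beyond the blanks; not part of the job, leave it alone
- brush: hand brush 160 long, lying beyond the basket; not part of the job, leave it alone
- square: flat steel try square, legs 110 and 80 long, 8 thick, lying between robot and machine; not part of the job, leave it alone
Not all that is in view belongs to the job. Leave any blue or brown look-alike of the part that bears done3_mid alone.

How it is judged:
By the outcome, as a careful person would: the job done as asked, in the order asked, and still so for the second after the job is handed in, with the robot touching nothing.
Of done1, done2, done3, done4 only 2 to 3 are there at a start; the rules pass over those that are not, and their reading is None.
Of blank1, blank2, blank3, blank4 only 3 to 4 are there at a start; the rules pass over those that are not, and their reading is None.
At some moment in a run one of blank1, blank2, blank3, blank4 may be knocked a few centimetres aside while the robot is not near it.
Once in a run the grip may slacken for a moment while it holds something.
It also fails if it takes over 200 s, if anything falls off the work surface, if the arm or the gripper's body presses on something with over 40 N, if the wrist force passes 120 N, or if a joint passes its speed limit or range.

## Working session

There is one attempt and no reset: what is moved stays moved. The work goes in short steps, each a Python script; the robot and the scene stay as the last script left them, time stands still between calls to the robot, and variables do not carry over. Pictures are saved under pics/ and viewed, at most 14 in all, crops included, and the job is handed in when it is done.

```bash
mkdir -p pics; ls
python3 - <<'E'
from station import r
import cv2
for n in("scene","top"):
    s=r.snapshot(n); cv2.imwrite(f"pics/{n}0.png",s["frame"][:,:,::-1]); print(n,s["fx"],s["cx"],s["cy"],s["R"],s["t"])
print(r.sense())
E
```

```text
pics
scene 401.7006510379579 284.9733799498889 214.03358799832483 [[-0.7120309   0.70212194  0.00606435]
 [ 0.51355116  0.52664989 -0.67742535]
 [-0.47882899 -0.47923342 -0.73556653]] [ 0.36796783 -0.3082979   1.46405812]
top 482.7402220744115 282.68406381784956 205.37180252979945 [[-0.01409033 -0.99982085 -0.01263858]
 [-0.98162559  0.01623725 -0.1901251 ]
 [ 0.19029626  0.00972743 -0.98167852]] [0.09416567 0.5995751  1.20346849]
{'clock': 0.1, 'joints': array([ 6.60781923e+01,  5.25808538e+00,  7.05729832e+01,  1.68767893e-03,
        1.04266501e+02, -3.25042595e+00]), 'joint_vel': array([ 0.040335  , -0.13282268, -0.05813914, -0.02028844,  0.0575136 ,
       -0.06954127]), 'joint_torque': array([ 1.87627855e-03, -4.47858703e+01, -4.07567954e+01,  6.99177082e-02,
        2.84378207e-02, -8.68825464e-05]), 'tcp_pos': array([0.21184084, 0.56141626, 0.40364678]), 'orientation': array([-1.79902681e+02, -7.16589799e-03,  1.59329027e+02]), 'contact_force': array([ 0.19544496,  0.24618179, -0.80375173]), 'torque': array([-0.03413249,  0.02619325,  0.02433253]), 'gripper_force': 0.0, 'opening': 0.08800274861220639}
```

View pics/top0.png

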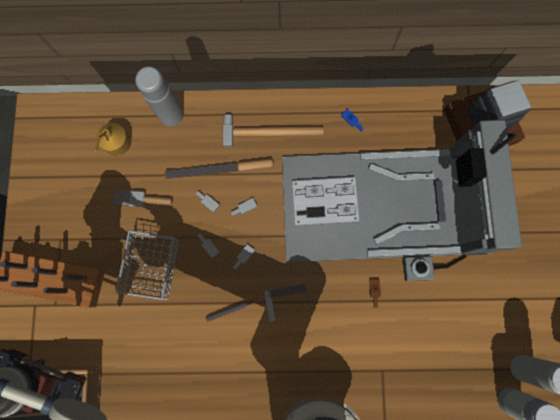

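View pics/scene0.png

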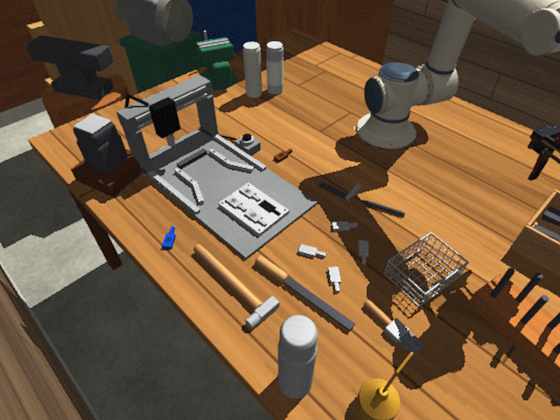

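The top view shows the pallet at (325,200), with finished blades in three pockets and the lower-left one (312,212) empty. The four blanks are at (208,201), (244,206), (208,244) and (244,256). The basket is at (148,265) and the button at (421,268). In the scene view the same blanks are around (311,251), (334,278), (344,226) and (363,251), and the blue and brown look-alikes lie apart from them.

```bash
cat > h.py <<'E'
from station import r
import numpy as np, cv2
def snap(n,save=None):
    s=r.snapshot(n); s["fish"]=n=="wrist"; s["R"]=np.array(s["R"]); s["t"]=np.array(s["t"])
    if save: cv2.imwrite(f"pics/{save}.png",s["frame"][:,:,::-1])
    return s
def ray(s,u,v):
    a,b=(u-s["cx"])/s["fx"],(v-s["cy"])/s["fy"]
    if s["fish"]:
        th=np.hypot(a,b); k=np.sin(th)/max(th,1e-9); d=np.array([a*k,b*k,np.cos(th)])
    else: d=np.array([a,b,1.])
    d=s["R"].T@d; return -s["R"].T@s["t"], d/np.linalg.norm(d)
def plane(s,u,v,z):
    c,d=ray(s,u,v); return c+d*(z-c[2])/d[2]
def tri(s1,p1,s2,p2):
    (c1,d1),(c2,d2)=ray(s1,*p1),ray(s2,*p2)
    A=np.stack([d1,-d2],1); k=np.linalg.lstsq(A,c2-c1,rcond=None)[0]
    a,b=c1+k[0]*d1,c2+k[1]*d2; return (a+b)/2,np.linalg.norm(a-b)
def proj(s,X):
    c=s["R"]@np.asarray(X,float)+s["t"]
    if s["fish"]:
        q=np.hypot(c[0],c[1]); th=np.arctan2(q,c[2]); k=th/max(q,1e-9); a,b=c[0]*k,c[1]*k
    else: a,b=c[0]/c[2],c[1]/c[2]
    return np.array([s["cx"]+s["fx"]*a,s["cy"]+s["fy"]*b])
def rectify(s,x0,x1,y0,y1,z,mm=1.0):
    """top-down picture of the plane z: rows run from x1 down to x0, columns from y1 to y0"""
    xs=np.arange(x1,x0,-mm/1e3); ys=np.arange(y1,y0,-mm/1e3)
    Y,X=np.meshgrid(ys,xs); P=np.stack([X,Y,np.full_like(X,z)],-1)
    c=P@s["R"].T+s["t"]; q=np.hypot(c[...,0],c[...,1]); 
    k=np.arctan2(q,c[...,2])/np.maximum(q,1e-9) if s["fish"] else 1/c[...,2]
    return cv2.remap(s["frame"],(s["cx"]+s["fx"]*c[...,0]*k).astype(np.float32),(s["cy"]+s["fy"]*c[...,1]*k).astype(np.float32),cv2.INTER_LINEAR)
def save(n,rgb): cv2.imwrite(f"pics/{n}.png",rgb[:,:,::-1])
E
python3 - <<'E'
from h import *
s=snap("top")
for n,u,v,z in [("pal",325,200,.026),("b1",208,201,.012),("b2",244,206,.012),("b3",208,244,.012),("b4",244,256,.012),("bask",148,265,.03),("btn",421,268,.06),("bedL",285,208,.012),("bedR",484,200,.012),("stop",438,200,.02)]:
    print(n,plane(s,u,v,z).round(3))
r.reach([.5,.21,.40],[180,0,90]); w=snap("wrist","w1")
print(-w["R"].T@w["t"],w["R"],w["fx"],r.sense()["tcp_pos"])
E
```

```text
pal [ 0.62  -0.028  0.026]
b1 [0.625 0.288 0.012]
b2 [0.61  0.19  0.012]
b3 [0.508 0.287 0.012]
b4 [0.474 0.19  0.012]
bask [0.453 0.44  0.03 ]
btn [ 0.433 -0.264  0.06 ]
bedL [0.603 0.079 0.012]
bedR [ 0.616 -0.459  0.012]
stop [ 0.616 -0.332  0.02 ]
[0.50037975 0.28643542 0.38036378] [[ 9.99999675e-01  5.73593320e-04  5.66303049e-04]
 [ 3.95236118e-04 -9.61244750e-01  2.75696162e-01]
 [ 7.02493310e-04 -2.75695849e-01 -9.61244665e-01]] 325.19226210127806 [0.4996827  0.2109465  0.39998528]
```

View pics/w1.png

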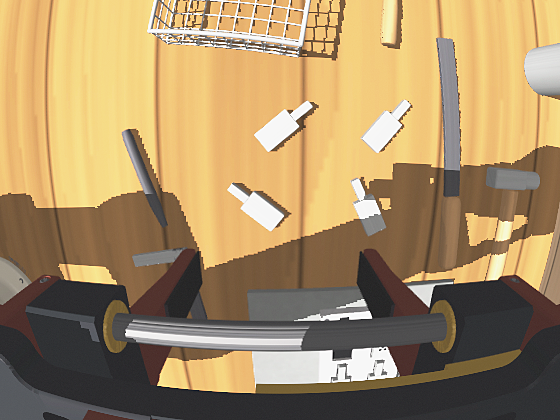

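The wrist view shows all four blanks at about (287,126), (388,126), (257,205) and (369,207). The basket is at the top and the pallet sits partly behind the gripper at the bottom. Next I'll take two-view measurements of the pallet and the blanks.

Run:
```python
from h import *
import pickle
V={}
r.reach([.54,.20,.42],[180,0,90]); V["b1"]=snap("wrist")
r.reach([.54,.12,.42],[180,0,90]); V["b2"]=snap("wrist")
r.reach([.62,-.10,.42],[180,0,90]); V["p1"]=snap("wrist")
r.reach([.62,-.17,.40],[180,0,90]); V["p2"]=snap("wrist")
pickle.dump(V,open("v.pkl","wb"))
save("p1r",rectify(V["p1"],.53,.71,-.13,.10,.026,.4)); save("p2r",rectify(V["p2"],.53,.71,-.13,.10,.026,.4))
cv2.imwrite("pics/pp.png",np.hstack([cv2.imread("pics/p1r.png")[:,:400],cv2.imread("pics/p2r.png")[:,:400]]) if 0 else cv2.imread("pics/p1r.png"))
from scipy.optimize import linear_sum_assignment
D={}
for k in("b1","b2"):
    s=V[k]; hsv=cv2.cvtColor(s["frame"],cv2.COLOR_RGB2HSV)
    m=(hsv[...,1]<50).astype(np.uint8)*255
    C=cv2.findContours(m,cv2.RETR_EXTERNAL,cv2.CHAIN_APPROX_NONE)[0]
    for c in C:
        a=cv2.contourArea(c)
        if 400<a<2500:
            P=np.array([plane(s,*p[0],.010)[:2]*1e3 for p in c],np.float32)
            q=cv2.minAreaRect(P)
            if max(q[1])<90 : M=cv2.moments(P); print(k,a,np.round(q[0]),np.round(q[1]),round(q[2]))
print(r.sense()["clock"])
```

```text
b1 502.5 [734.  76.] [34. 71.] 47
b1 893.0 [350. 104.] [82. 62.] 9
b1 962.5 [471. 196.] [28. 73.] 51
b1 877.0 [605. 194.] [26. 74.] 27
b1 993.5 [507. 290.] [72. 27.] 40
b1 965.0 [629. 294.] [73. 27.] 50
b2 975.0 [471. 196.] [27. 73.] 51
b2 976.5 [605. 194.] [27. 73.] 27
b2 1002.5 [508. 290.] [72. 28.] 40
b2 904.5 [628. 294.] [74. 27.] 50
4.1083
```

View pics/p1r.png

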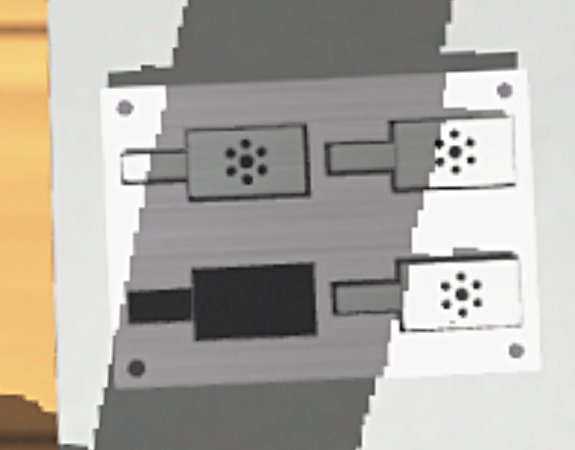

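The rectified view (0.4 mm/px) shows the pallet's corner dots at (125,108), (504,90), (516,350) and (137,368). The rosettes are centred at (246,162), (455,152) and (461,295), and the empty pocket is near (225,302). Pocket pitch is about 54 mm by 82 mm.

```bash
cat >> h.py <<'E'
def darkblob(img,u,v,w=13):
    """centroid of the dark blob nearest the middle of a window"""
    u,v=int(round(u)),int(round(v)); g=cv2.cvtColor(img,cv2.COLOR_RGB2GRAY)[v-w:v+w+1,u-w:u+w+1]
    t,_=cv2.threshold(g,0,255,cv2.THRESH_OTSU); n,l,st,c=cv2.connectedComponentsWithStats((g<=t).astype(np.uint8))
    ok=[i for i in range(1,n) if st[i,4]>15]; i=min(ok,key=lambda i:np.hypot(*(c[i]-w)))
    return np.array([u-w+c[i][0],v-w+c[i][1]]),st[i,4]
E
python3 - <<'E'
from h import *
import pickle
V=pickle.load(open("v.pkl","rb")); out={}
pts=dict(c1=(125,108),c2=(504,90),c3=(516,350),c4=(137,368),d1=(246,162),d2=(455,152),d3=(461,295))
R={k:rectify(V[k],.53,.71,-.13,.10,.026,.4) for k in("p1","p2")}
W=lambda p:np.array([.71-p[1]*.0004,.10-p[0]*.0004,.026])
for n,p in pts.items():
    w=13 if n[0]=="c" else 6
    a,sa=darkblob(R["p1"],*p,w); q=p
    b0=p
    try: b,sb=darkblob(R["p2"],*b0,w)
    except Exception as e: print(n,e); continue
    X,g=tri(V["p1"],proj(V["p1"],W(a)),V["p2"],proj(V["p2"],W(b)))
    print(n,a.round(1),sa,b.round(1),sb,(X*1e3).round(1),round(g*1e3,2),(W(a)*1e3).round(1))
def blanks(s):
    m=(cv2.cvtColor(s["frame"],cv2.COLOR_RGB2HSV)[...,1]<50).astype(np.uint8); o=[]
    for c in cv2.findContours(m,cv2.RETR_EXTERNAL,cv2.CHAIN_APPROX_NONE)[0]:
        if 700<cv2.contourArea(c)<1200:
            P=np.array([plane(s,*p[0],.010)[:2] for p in c]); q=cv2.minAreaRect((P*1e3).astype(np.float32))
            if 65<max(q[1])<80 and min(q[1])<32:o.append((np.array(q[0]),proj(s,[*np.array(q[0])/1e3,.010])))
    return o
A,B=blanks(V["b1"]),blanks(V["b2"])
for x,p in A:
    y,q=min(B,key=lambda t:np.hypot(*(t[0]-x))); X,g=tri(V["b1"],p,V["b2"],q); print("blank",(X*1e3).round(1),round(g*1e3,2))
save("p2r",R["p2"])
E
```

```text
c1 [124.6 107.5] 199 [119.4 108.1] 320 [665.7  48.3  35.6] 0.29 [667.   50.2  26. ]
c2 [504.2  90.2] 182 [504.   90.2] 246 [ 673.8 -101.6   26.5] 0.02 [ 673.9 -101.7   26. ]
c3 [515.7 350.5] 178 [515.7 350.6] 187 [ 569.8 -106.3   26. ] 0.04 [ 569.8 -106.3   26. ]
c4 [136.1 368. ] 230 [135.8 367.8] 206 [562.9  45.5  26.6] 0.07 [562.8  45.6  26. ]
d1 [246.2 161.5] 119 [243.9 161.3] 104 [645.1   1.3  30.3] 0.04 [645.4   1.5  26. ]
d2 [454.6 151.4] 106 [453.  151.6] 110 [649.1 -81.3  29.3] 0.09 [649.4 -81.8  26. ]
d3 [461.2 294.3] 106 [459.1 294.5] 110 [592.6 -83.8  30.2] 0.08 [592.3 -84.5  26. ]
blank [470.5 195.8   8.4] 0.18
blank [605.6 193.6   6.8] 0.14
blank [507.6 290.5   7.8] 0.56
blank [628.9 294.4   8. ] 0.22
```

Run:
```python
from h import *
import pickle
V=pickle.load(open("v.pkl","rb"))
r.reach([.62,.05,.42],[180,0,-90]); V["p3"]=snap("wrist"); print(r.sense()["joints"].round(0))
r.reach([.54,.32,.42],[180,0,-90]); V["b3"]=snap("wrist"); print(r.sense()["joints"].round(0))
V["t"]=snap("top"); pickle.dump(V,open("v.pkl","wb"))
R3=rectify(V["p3"],.53,.71,-.13,.10,.026,.4); save("p3r",R3)
W=lambda p:np.array([.71-p[1]*.0004,.10-p[0]*.0004,.026])
for n,p in dict(c1=(125,108),c2=(504,90),c3=(516,350),c4=(137,368),d1=(246,162),d2=(455,152),d3=(461,295)).items():
    a,s=darkblob(R3,*p,13 if n[0]=="c" else 6); print(n,a.round(1),s,(W(a)*1e3).round(1))
```

```text
Traceback (most recent call last):
station.IKError: the arm cannot take that pose within its joint ranges
```

Run:
```python
from h import *
import pickle
V=pickle.load(open("v.pkl","rb"))
def go(k,p,y):
    for dz in(0,-.04,-.08):
        try: r.reach([p[0],p[1],p[2]+dz],[180,0,y]); break
        except r.IKError: pass
    else: print("no",k); return
    V[k]=snap("wrist"); print(k,r.sense()["clock"],r.sense()["tcp_pos"].round(3))
go("p4",[.68,-.03,.40],180); go("b4",[.61,.24,.40],180)
go("b5",[.47,.24,.40],0); go("p5",[.53,-.03,.40],0)
pickle.dump(V,open("v.pkl","wb"))
W=lambda p:np.array([.71-p[1]*.0004,.10-p[0]*.0004,.026])
for k in("p4","p5"):
    if k not in V: continue
    R3=rectify(V[k],.53,.71,-.13,.10,.026,.4); save(k+"r",R3)
    for n,p in dict(c1=(125,108),c2=(504,90),c3=(516,350),c4=(137,368),d1=(246,162),d2=(455,152),d3=(461,295)).items():
        a,s=darkblob(R3,*p,13 if n[0]=="c" else 6); print(n,a.round(1),s,(W(a)*1e3).round(1))
cv2.imwrite("pics/p45.png",cv2.resize(np.hstack([cv2.imread("pics/p4r.png"),cv2.imread("pics/p5r.png")]),None,fx=.69,fy=.69))
```

```text
p4 5.375 [ 0.68 -0.03  0.4 ]
b4 6.5083 [0.611 0.238 0.4  ]
b5 9.275 [0.47 0.24 0.4 ]
p5 10.4 [ 0.53  -0.029  0.4  ]
c1 [124.1 107.5] 232 [667.   50.4  26. ]
c2 [504.2  90.2] 209 [ 673.9 -101.7   26. ]
c3 [516.  350.4] 225 [ 569.8 -106.4   26. ]
c4 [136.3 368. ] 237 [562.8  45.5  26. ]
d1 [245.5 160.7] 117 [645.7   1.8  26. ]
d2 [454.5 150.8] 114 [649.7 -81.8  26. ]
d3 [461.3 293.9] 118 [592.4 -84.5  26. ]
c1 [124.1 107.6] 245 [667.   50.4  26. ]
c2 [504.7  90.3] 217 [ 673.9 -101.9   26. ]
c3 [516.1 350.7] 209 [ 569.7 -106.4   26. ]
c4 [136.  367.8] 243 [562.9  45.6  26. ]
d1 [245.8 161. ] 133 [645.6   1.7  26. ]
d2 [454.6 151. ] 123 [649.6 -81.8  26. ]
d3 [461.6 293.6] 116 [592.5 -84.6  26. ]
```

View pics/p45.png

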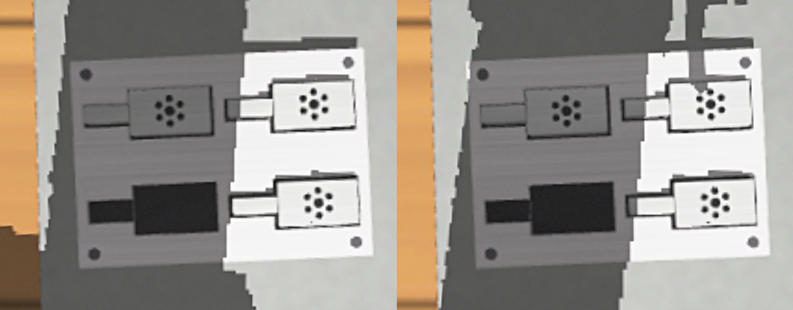

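The views from yaw 180 and yaw 0 agree to 0.2 mm. That puts the pallet centre at (0.6184, -0.028), yaw about 2.6°, top at z = 0.026. Next I'll locate the basket and the empty pocket rim.

Run:
```python
from h import *
import pickle
V=pickle.load(open("v.pkl","rb"))
r.reach([.45,.34,.42],[180,0,90]); V["k1"]=snap("wrist")
pickle.dump(V,open("v.pkl","wb"))
save("k1",rectify(V["k1"],.34,.56,.34,.54,.060,.4)); print(r.sense()["clock"])
# rosettes at z=.033 and pocket rim, in the pallet frame
c=np.array([618.4,-28.05]); th=np.radians(2.6); Rp=np.array([[np.cos(th),-np.sin(th)],[np.sin(th),np.cos(th)]])
W=lambda p:np.array([.71-p[1]*.0004,.10-p[0]*.0004,.026])
for k in("p4","p5"):
    for a in((245.6,160.9),(454.5,150.9),(461.4,293.8)):
        X=plane(V[k],*proj(V[k],W(a)),.033)*1e3; print(k,X.round(1),(Rp.T@(X[:2]-c)).round(1))
    I=cv2.cvtColor(rectify(V[k],.53,.71,-.13,.10,.026,.4),cv2.COLOR_RGB2GRAY); m=(I<60).astype(np.uint8)
    cs=[q for q in cv2.findContours(m,cv2.RETR_EXTERNAL,cv2.CHAIN_APPROX_NONE)[0] if cv2.contourArea(q)>6000 and cv2.contourArea(q)<13000]
    for q in cs:
        P=np.array([Rp.T@(W(x[0])[:2]*1e3-c) for x in q]); print("rim",P.min(0).round(1),P.max(0).round(1),cv2.contourArea(q)*.16)
```

```text
11.8667
p4 [644.8   1.1  33. ] [27.7 28. ]
p4 [648.8 -80.8  33. ] [ 27.9 -54. ]
p4 [592.7 -83.5  33. ] [-28.2 -54.2]
rim [-42.3   3.7] [-13.5  77.7] 1633.92
p5 [644.9   1.1  33. ] [27.8 28. ]
p5 [648.8 -80.8  33. ] [ 28. -54.]
p5 [592.8 -83.5  33. ] [-28.1 -54.2]
rim [-42.    3.6] [-13.5  77.8] 1639.2
```

View pics/k1.png

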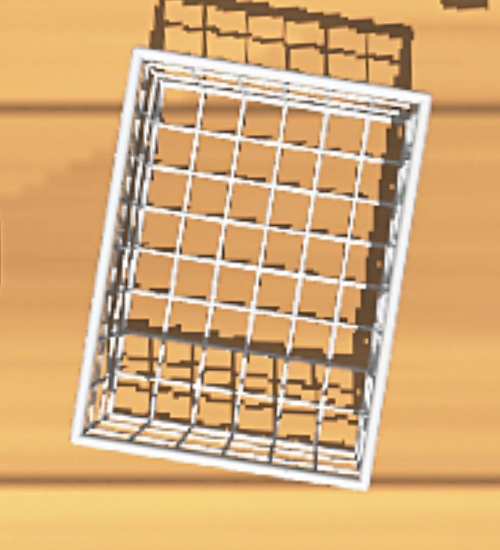

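The basket rim corners are at (136,50), (430,97), (366,488) and (75,440), so its centre is (0.4525, 0.439) with the long axis at -9°. Pocket mids in the pallet frame are (±28, 28) and (±28, -54). Now I'll clear the finished blades.

```bash
cat >> h.py <<'E'
TIP=.182
def hold(): s=r.sense(); return round(s["opening"]*1e3,1),round(float(s["gripper_force"]),1),round(s["clock"],1)
def go(x,y,tipz,yaw): r.reach([x,y,tipz+TIP],[180,0,yaw])
def line(x,y,tipz,speed=.15): r.servo_line([x,y,tipz+TIP],speed=speed)
def pick(x,y,tipz,yaw,sq=40,up=.09):
    go(x,y,tipz+up,yaw); line(x,y,tipz+.015,.25); line(x,y,tipz,.08); f=r.sense()["contact_force"]
    r.grab(sq); print("grab",hold(),"f",f.round(1)); line(x,y,tipz+up,.2); print("up",hold())
BK=np.array([.4525,.4393]); BX=np.array([.987,-.158])
def basket(off,z):
    p=BK+BX*off; go(*p,.14,80.9); print("over basket",hold()); line(*p,z,.25); r.let_go(); line(*p,.14,.3)
PC=np.array([.6184,-.02805]); PT=2.6
def pal(x,y):
    a=np.radians(PT); return PC+np.array([[np.cos(a),-np.sin(a)],[np.sin(a),np.cos(a)]])@[x/1e3,y/1e3]
E
python3 - <<'E'
from h import *
pick(.6449,.0011,.0275,92.6); basket(-.017,.030)
E
```

```text
grab (25.0, 40.0, 15.2) f [-0.2  0.3  0.3]
up (25.6, 40.0, 15.8)
over basket (25.3, 40.0, 17.5)
```

Run:
```python
from h import *
pick(*pal(27.9,-41.1),.0275,2.6); 
if hold()[0]>60: basket(.0,.040)
```

```text
grab (71.2, 40.0, 22.9) f [-0.   0.   0.1]
up (71.3, 40.0, 23.5)
over basket (71.2, 40.0, 25.4)
```

Run:
```python
from h import *
pick(.6928-.1,-.0835,.0275,92.6)
if hold()[0]>20: basket(.017,.045)
s=snap("scene"); t=snap("top")
r.reach([.54,.16,.42],[180,0,90]); w=snap("wrist","w2"); print(r.sense()["clock"])
a=cv2.resize(w["frame"],None,fx=.7,fy=.7); b=cv2.resize(t["frame"][180:320,80:380],(392,294))
save("c2",np.hstack([a,b]))
```

```text
grab (25.4, 40.0, 30.7) f [0.3 0.2 0.9]
up (25.4, 40.0, 31.3)
over basket (25.4, 40.0, 33.2)
36.6
```

View pics/c2.png

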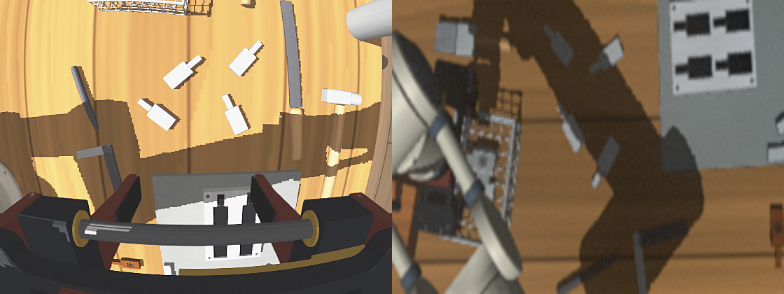

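All four pockets are now empty (dark, around (220-248, 205-240) in the left panel and (690-740, 20-70) in the right). The blades lie inside the basket, and the four blanks are at (183,72), (246,58), (158,115) and (235,113) in the left panel. Now the first blank goes into pocket (28, 28).

```bash
cat >> h.py <<'E'
def find(s,x,y,rad=.09,z=.012):
    """blank near (x,y): middle of the 26x46 part, heading of the tang, box size"""
    I=rectify(s,x-rad,x+rad,y-rad,y+rad,z,.4); m=(cv2.cvtColor(I,cv2.COLOR_RGB2HSV)[...,1]<50).astype(np.uint8)
    m=cv2.morphologyEx(m,cv2.MORPH_OPEN,np.ones((5,5),np.uint8)); best=None
    for c in cv2.findContours(m,cv2.RETR_EXTERNAL,cv2.CHAIN_APPROX_NONE)[0]:
        P=np.stack([x+rad-c[:,0,1]*.0004,y+rad-c[:,0,0]*.0004],1)*1e3-[x*1e3,y*1e3]; P=P.astype(np.float32)
        q=cv2.minAreaRect(P); L,S=max(q[1]),min(q[1])
        if not(66<L<80 and 22<S<33): continue
        M=cv2.moments(P); g=np.array([M["m10"],M["m01"]])/M["m00"]; ce=np.array(q[0])
        B=cv2.boxPoints(q); e=max((B[1]-B[0],B[2]-B[1]),key=np.linalg.norm); e=e/np.linalg.norm(e)
        if e@(ce-g)<0: e=-e
        mid=(ce+e*(L/2-49) if 0 else ce-e*13)
        if best is None or np.hypot(*mid)<np.hypot(*best[0]): best=(mid,e,(L,S),np.linalg.norm(ce-g))
    if best is None: return None
    mid,e,sz,k=best; return np.array([x,y])+mid/1e3,np.degrees(np.arctan2(e[1],e[0])),np.round(sz,1),round(float(k),1)
def locate(x,y,n=None):
    r.reach([x,y-.066,.36],[180,0,90]); s=snap("wrist"); f=find(s,x,y); print("found",None if f is None else (f[0].round(4),round(f[1],1),f[2],f[3]))
    if n: save(n,rectify(s,x-.09,x+.09,y-.09,y+.09,.012,.4))
    return f
def lower(x,y,z0,z1,lim=8):
    f0=r.sense()["contact_force"][2]
    line(x,y,z0,.15)
    for z in np.linspace(z0,z1,max(2,int(abs(z0-z1)/.002)+1))[1:]:
        line(x,y,z,.05); d=r.sense()["contact_force"][2]-f0
        if abs(d)>lim: print("contact at tip",round(z,4),"dF",round(d,1)); return False
    return True
E
python3 - <<'E'
from h import *
f=locate(.629,.294,"l1")
if f and f[2][0]<76:
    (x,y),h=f[0],f[1]
    pick(x,y,.0065,h)
    p=pal(28,28); go(*p,.08,90+PT); print(hold())
    ok=lower(*p,.042,.0285); print(ok,r.sense()["contact_force"].round(1),hold())
    if ok: r.let_go(); line(*p,.10,.2)
E
```

```text
found (array([0.6201, 0.2845]), np.float32(50.0), array([72.2, 26.4]), 6.6)
grab (25.3, 40.0, 39.8) f [ 0.2 -0.4  0.4]
up (25.5, 40.0, 40.4)
(25.6, 40.0, 41.5)
True [ 0.2  0.4 -1.6] (25.4, 40.0, 43.4)
```

View pics/l1.png

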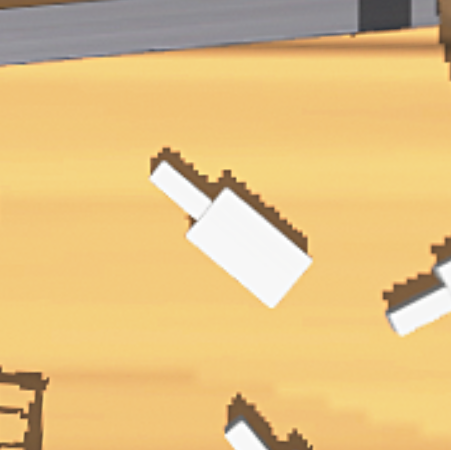

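The blank showed cleanly at (250,248), with a 72.2 x 26.4 outline matching the stated size, and it went in without contact force. On to the next.

```bash
cat >> h.py <<'E'
def palview(n):
    r.reach([.62,-.11,.40],[180,0,90]); s=snap("wrist"); save(n,rectify(s,.53,.71,-.13,.10,.026,.4)); return s
E
python3 - <<'E'
from h import *
f=locate(.600,.185)
if f and f[2][0]<76:
    (x,y),h=f[0],f[1]
    pick(x,y,.0065,h)
    p=pal(28,-54); go(*p,.08,90+PT); print(hold())
    ok=lower(*p,.042,.0285); print(ok,r.sense()["contact_force"].round(1),hold())
    if ok: r.let_go(); line(*p,.10,.2)
palview("q2")
E
```

```text
found (array([0.6112, 0.1825]), np.float32(116.6), array([72.3, 26.3]), 6.8)
grab (25.5, 40.0, 47.9) f [0.3 0.6 0.4]
up (25.3, 40.0, 48.5)
(25.5, 40.0, 49.5)
True [-0.2  0.3 -0.5] (25.5, 40.0, 51.4)
```

View pics/q2.png

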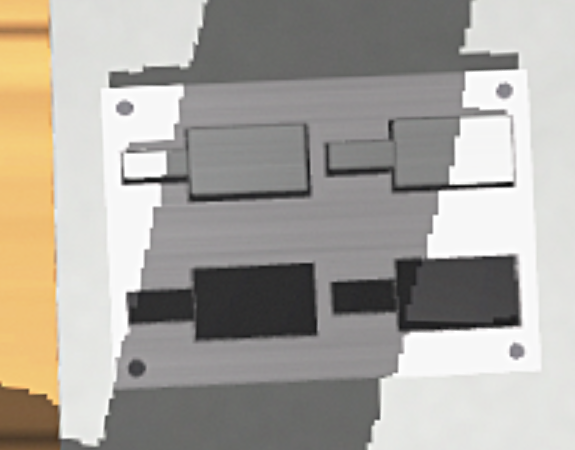

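Both blanks sit in the upper pockets, centred at (248,160) and (453,152), and the pallet dots have not moved. Next is the rear lower pocket. I'll grip this blank end to end so the opening fingers clear its neighbour.

Run:
```python
from h import *
f=locate(.499,.282)
if f and f[2][0]<76:
    (x,y),h=f[0],float(f[1]); e=np.array([np.cos(np.radians(h)),np.sin(np.radians(h))])
    pick(*(f[0]+.013*e),.0065,h+90)
    p=pal(-28,28+13); go(*p,.08,180+PT); print(hold())
    ok=lower(*p,.042,.0285); print(ok,r.sense()["contact_force"].round(1),hold())
    if ok: r.let_go(); line(*p,.10,.2)
f=locate(.475,.185,"l4")
```

```text
found (array([0.5105, 0.2596]), np.float32(39.6), array([72.2, 26.8]), 6.4)
grab (71.2, 40.0, 56.8) f [-0.4 -1.1  0.3]
up (71.0, 40.0, 57.4)
(71.0, 40.0, 58.7)
True [-0.   0.2 -1.5] (71.1, 40.0, 60.6)
found (array([0.4808, 0.1873]), np.float32(141.3), array([72.3, 26.5]), 6.6)
```

The third blank had been nudged but was re-found and seated. The last one has neighbours on both sides, so I'll pick it high on the blade, start it into the pocket, release it above the neighbours and press it flat.

Run:
```python
from h import *
f=locate(.481,.187)
if f and f[2][0]<76:
    (x,y),h=f[0],float(f[1])
    pick(x,y,.0088,h)
    p=pal(-28,-54); go(*p,.08,90+PT); print(hold())
    ok=lower(*p,.046,.0338); print(ok,r.sense()["contact_force"].round(1),hold())
    if ok: r.let_go(); line(*p,.10,.2)
palview("q4")
```

```text
found (array([0.4808, 0.1874]), np.float32(141.1), array([72.3, 26.4]), 6.6)
grab (24.9, 40.0, 66.1) f [-0.9 -0.1 -0.3]
up (25.2, 40.0, 66.7)
(24.8, 40.0, 67.8)
True [-0.7  0.1 -0.3] (24.8, 40.0, 69.7)
```

View pics/q4.png

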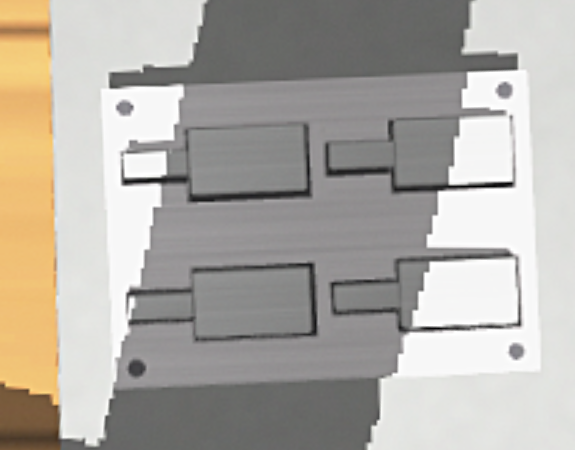

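All four blanks are seated with an even gap round each, and the pallet is where it was. Now I'll measure the rails, stop and button.

Run:
```python
from h import *
import pickle
V={}
r.reach([.55,-.23,.46],[180,0,90]); V["m1"]=snap("wrist")
r.reach([.50,-.29,.46],[180,0,90]); V["m2"]=snap("wrist")
V["t"]=snap("top")
pickle.dump(V,open("m.pkl","wb"))
A=rectify(V["m1"],.40,.76,-.36,0.10,.026,.8); B=rectify(V["m2"],.36,.50,-.34,-.18,.06,.5)
save("m1",A); A2=cv2.resize(A,None,fx=.8,fy=.8) if 0 else A
h=max(A.shape[0],B.shape[0]*1); C=np.zeros((450,800,3),np.uint8)
A=A[:450,:575]; C[:A.shape[0],:A.shape[1]]=A
B=cv2.resize(B,(224,196)); C[:196,576:]=B; B1=cv2.resize(rectify(V["m1"],.36,.50,-.34,-.18,.06,.5),(224,196)); C[220:416,576:]=B1
save("m",C); print(r.sense()["clock"])
```

```text
73.05
```

View pics/m.png

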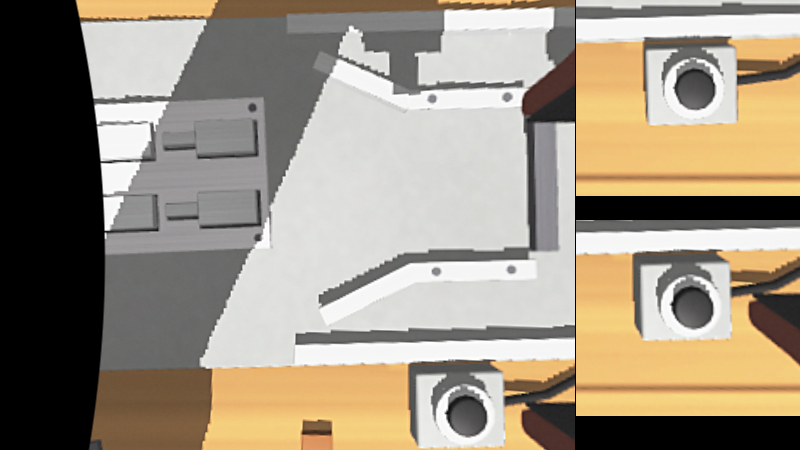

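The top-left panel shows rail screws at (432,98), (507,97), (436,271) and (511,269). The rail spacing works out at 138 mm, which matches 123+15. The stop edge is near column 528, and the button's black cap is at (693,89) and (694,307) in the insets.

Run:
```python
from h import *
import pickle
V=pickle.load(open("m.pkl","rb"))
I=rectify(V["m1"],.40,.76,-.36,0.10,.026,.4); W=lambda p:np.array([.76-p[1]*.0004,.10-p[0]*.0004])
S=[W(darkblob(I,2*u,2*v,14)[0])*1e3 for u,v in((432,98),(507,97),(436,271),(511,269))]
S=np.array(S); print(S.round(1)); a=S[0]-S[1]; b=S[2]-S[3]; print("angles",[np.degrees(np.arctan2(-q[0],q[1])).round(2) for q in(a,b,S[2]-S[0])], np.linalg.norm(S[0]-S[2]))
m=S.mean(0); print("mid",m.round(1))
# stop edge: brightness profile along centre line
g=cv2.cvtColor(I,cv2.COLOR_RGB2GRAY); row=int((760-m[0])/.4); print("profile", [(int(100-c*.4),int(g[row-8:row+8,c].mean())) for c in range(1020,1120,4)])
B={k:rectify(V[k],.36,.50,-.34,-.18,.06,.4) for k in("m1","m2")}; px={}
for k in B:
    u,v=((118*.714/.4,87*.714/.4) if k=="m1" else (117*.714/.4,89*.714/.4)); c,n=darkblob(B[k],u,v,30); print(k,c,n,2*np.sqrt(n/np.pi)*.4)
    px[k]=proj(V[k],[.50-c[1]*.0004,-.18-c[0]*.0004,.06])
print(tri(V["m1"],px["m1"],V["m2"],px["m2"]))
# top camera, same button
t=V["t"]; X=tri(V["m1"],px["m1"],V["m2"],px["m2"])[0]; p=proj(t,X); c,n=darkblob(t["frame"],*p,8); print(p,c,n,tri(V["m1"],px["m1"],t,c))
```

```text
[[ 681.3 -245.5]
 [ 682.7 -305.5]
 [ 543.1 -248.7]
 [ 544.6 -308.8]]
angles [np.float64(1.29), np.float64(1.45), np.float64(91.34)] 138.27324968908218
mid [ 612.9 -277.1]
profile [(-308, 215), (-309, 215), (-311, 215), (-312, 215), (-314, 215), (-316, 216), (-317, 218), (-319, 224), (-320, 191), (-322, 91), (-324, 53), (-325, 55), (-327, 80), (-328, 137), (-330, 148), (-332, 141), (-333, 145), (-335, 145), (-336, 143), (-338, 142), (-340, 141), (-341, 142), (-343, 141), (-344, 149), (-346, 202)]
m1 [210.55463117 154.92068774] 3606 27.1036581983023
m2 [209.91207865 158.20983146] 3560 26.930229198451855
(array([ 0.43667601, -0.26472427,  0.05703028]), np.float64(0.0011838019417141526))
[421.04620234 266.61091112] [420.73873874 266.93693694] 111 (array([ 0.4361175 , -0.26546928,  0.05353743]), np.float64(0.00122183164905408))
```

Machine axis is 1.35°, with the centre line at x = 0.607 at the pallet. The pallet sits 11 mm off to +x, so I'll square it with a two-finger sideways push before pushing it in.

Run:
```python
from h import *
go(.707,-.028,.08,1.35); line(.707,-.028,.017,.15)
f0=r.sense()["contact_force"]
for x in(.69,.684,.6775): line(x,-.028,.017,.04); print(x,(r.sense()["contact_force"]-f0).round(1))
line(.707,-.028,.017,.1); line(.707,-.028,.08,.2)
s=palview("q5"); I=rectify(s,.53,.71,-.13,.10,.026,.4)
g=cv2.cvtColor(I,cv2.COLOR_RGB2GRAY); print(r.sense()["clock"])
```

```text
0.69 [ 0.6 -0.8 -0.5]
0.684 [ 4.1 -1.6 -1.2]
0.6775 [ 3.5  0.  -0.2]
79.025
```

View pics/q5.png

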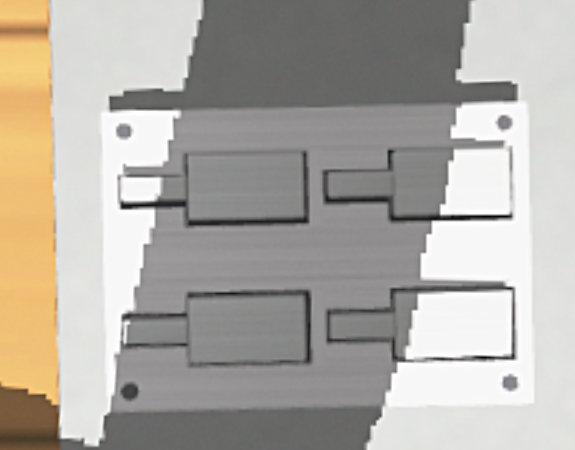

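The pallet is now square: dots at (124,131), (504,122), (510,382) and (130,391) give centre (0.6074, -0.027), yaw 1.35°, with the blanks still seated. Now I'll push it home.

Run:
```python
from h import *
X=lambda y:.6129-(y+.277)*np.tan(np.radians(1.35)); Z=.017
go(X(.088),.088,.08,91.35); line(X(.088),.088,Z,.15); f0=r.sense()["contact_force"]
y=.088
while y>-.165:
    y-=.02 if y>-.125 else .0015
    line(X(y),y,Z,.05 if y>-.125 else .03); s=r.sense(); f=s["contact_force"]-f0
    print(round(y,4),f.round(1),round(s["tcp_pos"][1],4))
    if f[1]>18 or np.linalg.norm(f)>25: print("stop"); break
print(hold())
```

```text
0.068 [0.9 3.  2.4] 0.0679
0.048 [-0.1  4.9  4. ] 0.0486
0.028 [0.2 4.6 4. ] 0.0286
0.008 [0.3 5.1 3.9] 0.0086
-0.012 [-0.3  4.9  3.8] -0.0113
-0.032 [0.3 5.1 3.5] -0.0313
-0.052 [0.4 4.5 4.6] -0.0513
-0.072 [-0.2  5.2  4.1] -0.0713
-0.092 [0.4 5.  4. ] -0.0913
-0.112 [0.2 5.1 4.4] -0.1113
-0.132 [0.5 7.9 5.1] -0.1306
-0.1335 [0.6 8.3 4.5] -0.132
-0.135 [0.1 8.6 5.3] -0.1334
-0.1365 [-0.6  8.6  5.1] -0.1349
-0.138 [-0.4  8.1  4.7] -0.1364
-0.1395 [-0.3  8.4  5.3] -0.1379
-0.141 [0.  8.2 4.5] -0.1394
-0.1425 [0.2 8.1 5.4] -0.1409
-0.144 [-1.5  8.4  5.5] -0.1424
-0.1455 [0.3 9.2 4.4] -0.1439
-0.147 [-0.1  8.1  5.1] -0.1454
-0.1485 [-0.7 11.2  5.7] -0.1464
-0.15 [-0.9 14.4  7.2] -0.1469
-0.1515 [-1.7 18.8  9. ] -0.1474
stop
(87.8, 9.7, 90.1)
```

Run:
```python
from h import *
X=lambda y:.6129-(y+.277)*np.tan(np.radians(1.35))
line(X(-.12),-.12,.017,.1); line(X(-.12),-.12,.14,.2)
r.reach([.61,-.25,.46],[180,0,90]); s=snap("wrist"); save("q6",rectify(s,.50,.72,-.345,-.13,.026,.4))
```

```text
(no output)
```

View pics/q6.png

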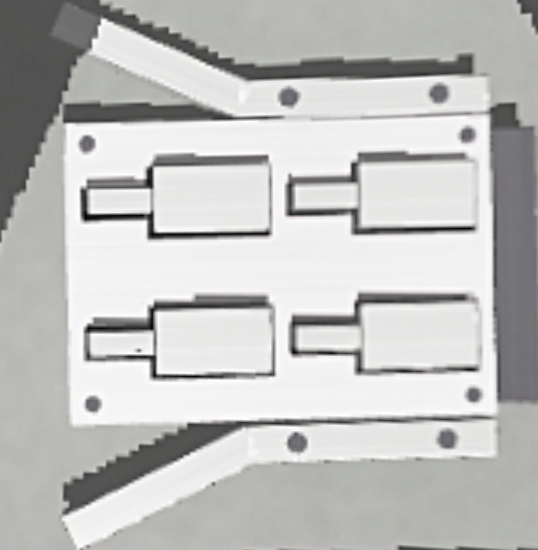

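The pallet is against the stop between the rails. Its dots centre at (280,269), which is (0.612, -0.242) and exactly the predicted home, and all four blanks are seated. Now the button.

Run:
```python
from h import *
x,y=.4364,-.2652
r.reach([.45,-.25,.40],[180,0,91]); r.grab(20); go(x,y,.09,91); line(x,y,.068,.1); f0=r.sense()["contact_force"][2]; z=.066
while z>.035:
    line(x,y,z,.03); d=r.sense()["contact_force"][2]-f0; print(round(z,4),round(d,1),round(r.sense()["tcp_pos"][2]-TIP,4))
    if d>14: break
    z-=.001
r.wait(.3); line(x,y,.09,.08); r.wait(.3); print((r.sense()["contact_force"]).round(1),hold())
r.reach([.45,-.15,.40],[180,0,91])
```

```text
0.066 0.1 0.0666
0.065 0.4 0.065
0.064 -0.3 0.0639
0.063 -0.2 0.0629
0.062 0.7 0.0619
0.061 -0.4 0.0609
0.06 -0.3 0.0599
0.059 -0.5 0.0589
0.058 0.6 0.0579
0.057 1.2 0.0569
0.056 1.3 0.0563
0.055 1.5 0.0552
0.054 2.3 0.0542
0.053 2.5 0.0531
0.052 3.8 0.0521
0.051 4.5 0.0511
0.05 4.8 0.0503
0.049 9.9 0.0502
0.048 13.8 0.0502
0.047 18.9 0.05
[0.5 0.2 0.6] (0.8, 0.0, 101.5)
```

The button bottomed out at 0.0502 after about 7 mm of rising spring force, then was released. One last check on the basket and pallet.

Run:
```python
from h import *
r.reach([.45,.34,.42],[180,0,90]); s=snap("wrist"); A=rectify(s,.35,.56,.34,.54,.02,.5); t=snap("top")["frame"][100:300,270:500]
save("fin",np.hstack([A,cv2.resize(t,(int(230*A.shape[0]/200),A.shape[0]))])); print(r.sense()["clock"])
```

```text
104.0917
```

View pics/fin.png

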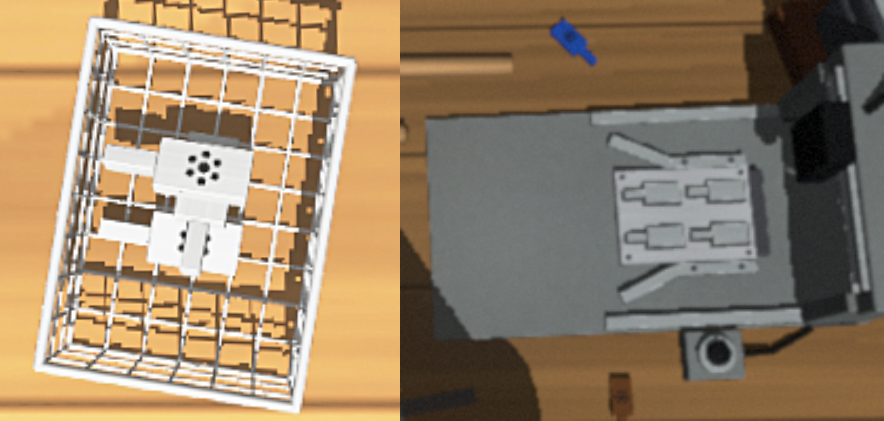

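The left panel shows all three finished blades inside the basket, around (190,215). The right panel shows the pallet home with four seated blanks, around (685,215).

```bash
python3 -c "
from station import r
print(r.hand_in())"
```

```text
the job is handed in; nothing more can be done
None
```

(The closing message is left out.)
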